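# Pair the under-sink leak sensors with their hub

### The job

Pair the leak sensors with their hub: with a fingertip, gently press in the green button on the hub, then the button on the blue sensor, then the button on the yellow sensor, in that order, each right in so that it stays in. Do not press the spare red sensor, do not pick up or shift any of the sensors, and leave the other things on the shelf alone. Finish clear of everything.

Things in the scene. Friction and masses are not known exactly. Their poses are not given: they have to be found in the camera images.
- hub: leak alarm hub, a fixed grey box 110 (x) x 80 (y) x 26 mm high with a black display strip at its -x end and one green push button on top, 20 mm from its middle towards its +x end; origin at the centre of its underside
- hub_button_top (a point): centre of the top face of the hub's green button; moves down with the button. Out: 48 mm above the shelf, right in: 38 mm once let go. Round, 34 mm across, stands 22 mm out of the flat housing (12 mm when right in), as do the sensors' buttons
- hub_button (a joint): travel of the hub's green button, m: 0 = out (start), 0.010 = right in. Moves straight down; about 3 N moves it, it has no return spring and stays where it is pushed, with a firm stop at the end. The button wears a springy rubber cap that gives about 0.8 mm per newton under the finger (2.5 mm at 3 N, 9 mm at most) and recovers when let go, so a fingertip that goes down some 14 mm from first touch puts it right in with about 5 N
- blue_sensor: leak sensor, a loose grey puck 70 mm across with a blue band round its side and one round blue push button in the middle of its top; housing 26 mm high; stands on the marble shelf; origin at the centre of its underside, z up. 0.1 to 0.2 kg
- blue_button_top (a point): centre of the top face of the blue sensor's button; moves down with the button. Out: 48 mm above the shelf, right in: 38 mm once let go. 34 mm across
- blue_button (a joint): travel of the blue sensor's button, m: 0 = out (start), 0.010 = right in. Moves straight down; about 3 N moves it, it has no return spring and stays where it is pushed, with a firm stop at the end. The button wears a springy rubber cap that gives about 0.8 mm per newton under the finger (2.5 mm at 3 N, 9 mm at most) and recovers when let go, so a fingertip that goes down some 14 mm from first touch puts it right in with about 5 N
- yellow_sensor: leak sensor, a loose grey puck 70 mm across with a yellow band round its side and one round yellow push button in the middle of its top; housing 26 mm high; stands on the marble shelf; origin at the centre of its underside, z up. 0.1 to 0.2 kg
- yellow_button_top (a point): centre of the top face of the yellow sensor's button; moves down with the button. Out: 48 mm above the shelf, right in: 38 mm once let go. 34 mm across
- yellow_button (a joint): travel of the yellow sensor's button, m: 0 = out (start), 0.010 = right in. Moves straight down; about 3 N moves it, it has no return spring and stays where it is pushed, with a firm stop at the end. The button wears a springy rubber cap that gives about 0.8 mm per newton under the finger (2.5 mm at 3 N, 9 mm at most) and recovers when let go, so a fingertip that goes down some 14 mm from first touch puts it right in with about 5 N
- red_sensor: leak sensor, a loose grey puck 70 mm across with a red band round its side and one round red push button in the middle of its top; housing 26 mm high; stands on the marble shelf; origin at the centre of its underside, z up. 0.1 to 0.2 kg. The spare: not to be pressed
- red_button_top (a point): centre of the top face of the red sensor's button; moves down with the button. Out: 48 mm above the shelf, right in: 38 mm once let go. 34 mm across
- red_button (a joint): travel of the red sensor's button, m: 0 = out (start), 0.010 = right in. Moves straight down; about 3 N moves it, it has no return spring and stays where it is pushed, with a firm stop at the end. The button wears a springy rubber cap that gives about 0.8 mm per newton under the finger (2.5 mm at 3 N, 9 mm at most) and recovers when let go, so a fingertip that goes down some 14 mm from first touch puts it right in with about 5 N
- carton: bystander: small yellow and red carton, 55 x 90 x 80 mm high, loose; origin at the centre of its underside
- jar: bystander: closed jar with a blue cap, 64 mm across, 80 mm high, loose; origin at the centre of its underside
- cleaner: bystander: white and blue spray bottle with an orange trigger head, 68 mm across, 196 mm high, loose, off to the side of the work; origin at the centre of its underside
- brush: bystander: flat brush with a wooden handle, 200 mm long, 20 mm high, lying off to the other side of the work, loose; origin near its middle, on its underside

How it is judged (in metres and radians):
On the way, in this order (a step that is already met when the one before it is completed fails the run):
1. the hub's green button has been pressed in (more than 6 mm of its 10 mm) (value of joint hub_button above 0.006 m), for 0.1 s.
2. the blue sensor's button has been pressed in (more than 6 mm of its 10 mm) (value of joint blue_button above 0.006 m), for 0.1 s.
3. the yellow sensor's button has been pressed in (more than 6 mm of its 10 mm) (value of joint yellow_button above 0.006 m), for 0.1 s.
At the end, for the whole second after the job is handed in: The green, blue and yellow buttons are all in by more than 6 mm of their 10 mm, the red one is still out (under 3 mm); every sensor stands flat within 20 mm of where it began, at rest; the carton, jar, cleaner and brush are within 30 mm of where they began (value of joint each of hub_button, blue_button, yellow_button above 0.006 m and value of joint red_button below 0.003 m and distance of each of blue_sensor, yellow_sensor, red_sensor from where it was at the start of the episode below 0.02 m and angle between each of blue_sensor, yellow_sensor, red_sensor's own z axis and vertical below 0.1 rad and linear speed of each of blue_sensor, yellow_sensor, red_sensor below 0.02 m/s and distance of each of carton, jar, cleaner, brush from where it was at the start of the episode below 0.03 m); the robot touches nothing.
It fails at once if a button pressed out of order (the blue one in by 3 mm before the green one is in by 6 mm, or the yellow before the blue) ((value of joint blue_button above 0.003 m and value of joint hub_button below 0.006 m) or (value of joint yellow_button above 0.003 m and value of joint blue_button below 0.006 m) or (value of joint yellow_button above 0.003 m and value of joint hub_button below 0.006 m)).
It fails at once if the spare red sensor's button pressed (3 mm or more) (value of joint red_button above 0.003 m).
It fails at once if the hub or a sensor pressed roughly (over 25 N) (contact force between any of the fingers, the arm and hub above 25 N or contact force between any of the fingers, the arm and blue_sensor above 25 N or contact force between any of the fingers, the arm and yellow_sensor above 25 N or contact force between any of the fingers, the arm and red_sensor above 25 N).
It fails at once if a sensor lifted (over 8 mm), tipped or shifted by more than 20 mm (height (world z) of any of blue_sensor, yellow_sensor, red_sensor above 0.008 m or distance of any of blue_sensor, yellow_sensor, red_sensor from where it was at the start of the episode above 0.02 m or angle between any of blue_sensor, yellow_sensor, red_sensor's own z axis and vertical above 0.3 rad).
It fails at once if the carton, jar, cleaner or brush moved by more than 30 mm (distance of any of carton, jar, cleaner, brush from where it was at the start of the episode above 0.03 m).
It also fails if it takes over 48 s, if anything falls off the work surface, if the arm or the gripper's body presses on something with over 40 N, if the wrist force passes 120 N, or if a joint passes its speed limit or range.

### The arm

A 6-joint arm with a two-finger parallel gripper is mounted at the origin on the work surface. World frame = base frame: x ahead of the robot, y to its left, z up, the work surface at z = 0. Lengths are in m, angles in degrees, forces in N, time in s.
With the tool pointing down it reaches from about 0.35 to 0.875 m from the base axis. Payload 4.2 kg.
Tool frame: the origin (TCP) lies on the centre line of the jaws, within the pads' length; the fingertips stand 11 mm ahead of it and the grasp point (between the pads) lies 8 mm behind it; z points along the fingers, y is the line along which they close (so a half turn about z gives the same grasp; the last joint's range is limited). The gripper opens to 87 mm and grips with 3 to 60 N. Pads are 19 mm wide; open, the fingers measure 117 mm over their backs; the gripper's body (75 mm by 190 mm) begins 51 mm behind the grasp point.
Start: joints at [-58.121, 22.042, 0.453, 0, -68.411, -14.817], TCP at [0.183, -0.597, 0.213] pointing down, gripper open.
Joint ranges: [-179.83, 179.83], [-69.29, 118.12], [-61.27, 80.66], [-181.25, 117.63], [-171.15, -9.14], [-177.46, 177.46]. Speed limits (degrees/s): [159.86, 159.86, 180, 180, 180, 180].

### API

Orientations are given as a 3x3 rotation matrix whose columns are the frame's x, y, z axes.
In Python, from station import r gives the robot as it stands.
- The arm moves only by the tool servo_tool, never from a script. Its argument "commands" is a list that holds one entry, the list of rows, each a list of 7 numbers: the closure, from 0 (fully open) to 1 (shut), then the shift along the tool's x, y, z in mm, then the turn, a rotation vector about the tool's x, y, z in rad. In form: [[[claw, x, y, z, ax, ay, az], ...]]. A call has exactly 5 rows; each row is the pose to reach, as a shift and turn from the pose commanded when the call began, along the tool's axes at that moment; what a row does not reach only later rows make up. A row lasts 1/10 s, in which the tool goes at most 50 mm and 8.59 degrees, less where a joint would pass 70% of its speed; a pose out of reach is approached as far as the arm can. A call with a gripper value outside its range is refused whole. The fingers move at their own pace and stop on an object; the grip force is fixed at half the most. Time passes only in rows, so rows that repeat a pose let the fingers close, or fill a call up. It gives the time, the measured TCP pose, the force, the opening and the grip force at its end, in the units of the state.
- r.sense(): the state, without advancing time (a new reading comes with each control period).
- r.capture(name): name is "side" or "top" or "wrist"; returns a dict with "pixels" (420x560x3 uint8, red, green, blue), "camera_matrix" (3x3 intrinsics, pixels), "R" (3x3) and "t" (3): a world point X has camera coordinates R X + t. Camera axes: x right, y down, z forward; pixel columns grow to the right and rows downward; lengths in m; the calibration is good to about 2 mm. The wrist camera is an equidistant fisheye: a pixel r from the principal point sees the ray r / f radians off the axis. A picture is of the moment at which its call begins. There is no depth.
- r.finish_job(): hands the job in; it is judged then, once.
The state is a dict: "time_s": time; "joints": joint angles; "joint_velocities": joint speeds; "effort": joint torques, N m; "tcp_pos": TCP position; "ee_rot": TCP orientation; "wrist_force": force on the tool from outside, world axes, zero at the start; "moment": the same for the moment, N m; "gripper_width": opening from 0.0 (shut) to 1.0 (fully open); "gripper_force": force on a finger pad.
Only numpy, scipy, OpenCV 4.12 (cv2) and the standard library are available. Lean on these libraries where they do the work, as an engineer would, in place of code of your own. Each camera call takes 0.05 s, during which the arm holds its last target. There are 200 camera calls.

## Working session

There is one attempt and no reset: what is moved stays moved. The work goes in short steps, Python scripts to look and compute and a tool call to move; the robot and the scene stay as the last step left them, time stands still between calls to the robot, and variables do not carry over. Pictures are saved under pics/ and viewed, at most 10 in all, crops included, and the job is handed in when it is done.

Besides the shell and the picture viewer there is one more tool, called after ">>>" by a JSON object that holds its "op" and its "data". servo_tool: Moves the arm, as the interface text tells. Its arguments: {"type":"object","properties":{"commands":{"type":"array","items":{"type":"array","items":{"type":"array","items":{"type":"number"}}}}},"required":["commands"]}

```bash
mkdir -p pics
python3 - <<'E'
from station import r
import cv2,pickle
d={}
for n in("top","side"):
    c=r.capture(n);d[n]=c;cv2.imwrite(f"pics/{n}0.png",c["pixels"][:,:,::-1])
pickle.dump(d,open("c0.pkl","wb"))
s=r.sense();print(s["time_s"],s["tcp_pos"],s["ee_rot"],s["wrist_force"])
E
```

```text
0.1 [ 0.18323091 -0.5969491   0.2119571 ] [[-9.56026376e-01 -2.93279932e-01 -6.70073048e-04]
 [-2.93280684e-01  9.56024537e-01  1.87727451e-03]
 [ 9.00393337e-05  1.99124343e-03 -9.99998013e-01]] [-0.90346442  0.29669122 -1.12015332]
```

View pics/top0.png

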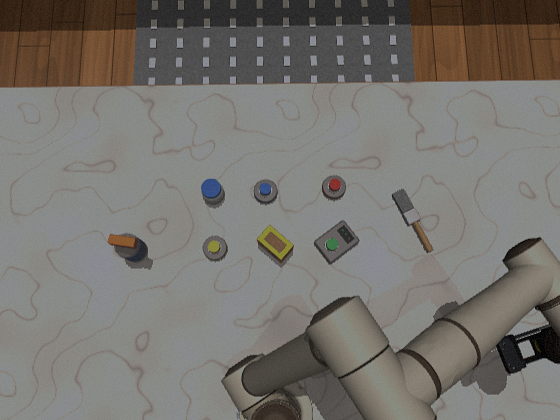

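View pics/side0.png

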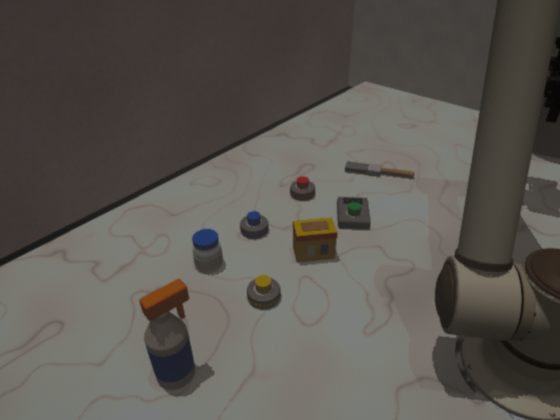

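The top view shows green at about (333,244), blue (265,189), yellow (214,247) and red (335,185). The carton is at (275,243), between green and yellow. The side view shows green (354,209), blue (254,217), yellow (263,284).

```bash
cat > h.py <<'E'
import numpy as np,cv2
H={"green":(45,80),"blue":(100,125),"yellow":(22,35),"red":(0,10)}
def blob(img,col,px,rad=12,smin=110,vmin=60):
    hsv=cv2.cvtColor(img,cv2.COLOR_RGB2HSV);lo,hi=H[col]
    m=cv2.inRange(hsv,(lo,smin,vmin),(hi,255,255))
    if col=="red": m|=cv2.inRange(hsv,(170,smin,vmin),(180,255,255))
    k=np.zeros_like(m);cv2.circle(k,px,rad,255,-1);v,u=np.nonzero(m&k)
    return np.array([u.mean(),v.mean()]),len(u)
def onplane(c,p,z,fish=False):
    K=c["camera_matrix"];x=(p[0]-K[0,2])/K[0,0];y=(p[1]-K[1,2])/K[1,1]
    if fish:
        t=np.hypot(x,y);d=np.array([x/t*np.sin(t),y/t*np.sin(t),np.cos(t)])
    else: d=np.array([x,y,1])
    R,t=np.array(c["R"]),np.array(c["t"]);o=-R.T@t;d=R.T@d
    return o+d*(z-o[2])/d[2]
E
python3 - <<'E'
from h import *;import pickle
d=pickle.load(open("c0.pkl","rb"))
P={"top":dict(green=(333,244),blue=(265,189),yellow=(214,247),red=(335,185)),"side":dict(green=(354,209),blue=(254,217),yellow=(263,284),red=(303,182))}
for n in P:
    for col in P[n]:
        p,k=blob(d[n]["pixels"],col,P[n][col]);print(n,col,p.round(1),k,onplane(d[n],p,.045).round(4))
for n,p in dict(carton=(275,240),jar=(211,188)).items(): print(n,onplane(d["top"],p,.08).round(3))
E
```

```text
top green [331.8 243.9] 97 [ 0.4613 -0.1663  0.045 ]
top blue [264.9 188.1] 100 [0.6283 0.0229 0.045 ]
top yellow [213.3 246.2] 106 [0.4592 0.1711 0.045 ]
top red [334.5 184. ] 104 [ 0.6377 -0.1804  0.045 ]
side green [354.1 205.6] 83 [ 0.4605 -0.1684  0.045 ]
side blue [253.1 215.4] 82 [0.6252 0.0231 0.045 ]
side yellow [262.7 281.1] 173 [0.4565 0.1709 0.045 ]
side red [302.3 180.3] 83 [ 0.6331 -0.1776  0.045 ]
carton [ 0.469 -0.005  0.08 ]
jar [0.621 0.176 0.08 ]
```

>>> {"op": "servo_tool", "data": {"commands": [[[1,-36,30,0,0,0,0],[1,-72,60,0,0,0,0],[1,-108,90,0,0,0,0],[1,-144,120,0,0,0,0],[1,-180,150,0,0,0,0]]]}}

```text
time_s: 0.6
tcp_pos: [0.3119, -0.3994, 0.2126]
ee_rot: [[-0.956, -0.293, -0.0], [-0.293, 0.956, 0.001], [0.0, 0.001, -1.0]]
wrist_force: [1.1, -0.5, 0.1]
gripper_width: 0.631
gripper_force: 0.0
```

>>> {"op": "servo_tool", "data": {"commands": [[[1,-36,30,0,0,0,0],[1,-72,60,0,0,0,0],[1,-108,90,0,0,0,0],[1,-144,120,0,0,0,0],[1,-180,150,0,0,0,0]]]}}

```text
time_s: 1.1
tcp_pos: [0.44, -0.2032, 0.2128]
ee_rot: [[-0.956, -0.293, -0.0], [-0.293, 0.956, 0.0], [0.0, 0.0, -1.0]]
wrist_force: [1.1, -0.7, 0.7]
gripper_width: 0.171
gripper_force: 0.0
```

>>> {"op": "servo_tool", "data": {"commands": [[[1,-15,15,20,0,0,0],[1,-32,30,50,0,0,0],[1,-32,30,80,0,0,0],[1,-32,30,100,0,0,0],[1,-32,30,100,0,0,0]]]}}

```text
time_s: 1.6
tcp_pos: [0.4588, -0.1664, 0.1099]
ee_rot: [[-0.956, -0.293, -0.008], [-0.293, 0.956, 0.001], [0.007, 0.003, -1.0]]
wrist_force: [-0.2, -1.2, -0.1]
gripper_width: 0.005
gripper_force: 0.0
```

Run:
```python
from station import r
import cv2,pickle
from h import *
c=r.capture("wrist");cv2.imwrite("pics/w1.png",c["pixels"][:,:,::-1]);pickle.dump(c,open("w1.pkl","wb"))
c2=r.capture("side");cv2.imwrite("pics/s1.png",c2["pixels"][:,:,::-1])
s=r.sense();print(s["time_s"],s["tcp_pos"],s["ee_rot"].round(3) if hasattr(s["ee_rot"],"round") else s["ee_rot"],s["wrist_force"],s["gripper_width"])
print(c["camera_matrix"],c["R"],c["t"])
```

```text
1.7 [ 0.46149488 -0.16712185  0.11316465] [[-0.956 -0.294 -0.   ]
 [-0.294  0.956 -0.   ]
 [ 0.001 -0.    -1.   ]] [-0.34598794  0.01992574  0.45301386] 0.00948647575320451
[[325.1922621    0.         274.49770773]
 [  0.         325.1922621  205.47282556]
 [  0.           0.           1.        ]] [[-0.292883    0.95613943  0.00411545]
 [ 0.91669911  0.27957291  0.28548506]
 [ 0.27181296  0.08738635 -0.95837432]] [ 0.29173432 -0.37827283  0.18436932]
```

View pics/w1.png

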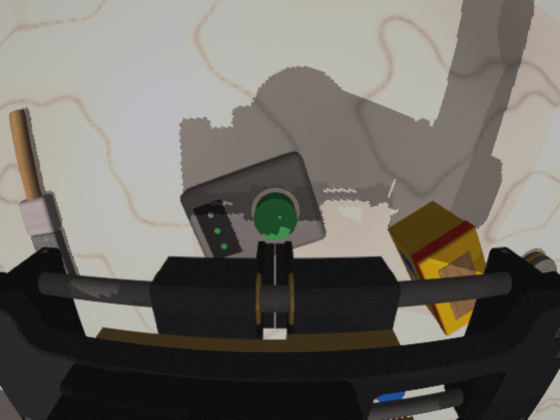

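The wrist view shows the whole green button top, centred at about (276,216), with the closed fingertips just below it at (275,243).

Run:
```python
from h import *;import pickle
c=pickle.load(open("w1.pkl","rb"))
for p in((276,216),): print(onplane(c,p,.048,True))
```

```text
[ 0.45656207 -0.164271    0.048     ]
```

>>> {"op": "servo_tool", "data": {"commands": [[[1,2,2,20,0,0,0],[1,2,2,35,0,0,0],[1,2,2,45,0,0,0],[1,2,2,50,0,0,0],[1,2,2,53,0,0,0]]]}}

```text
time_s: 2.2
tcp_pos: [0.4594, -0.1658, 0.0604]
ee_rot: [[-0.956, -0.293, 0.001], [-0.293, 0.956, -0.0], [-0.001, -0.001, -1.0]]
wrist_force: [-0.4, 0.4, -0.1]
gripper_width: 0.002
gripper_force: 0.0
```

>>> {"op": "servo_tool", "data": {"commands": [[[1,0,0,2,0,0,0],[1,0,0,4,0,0,0],[1,0,0,6,0,0,0],[1,0,0,8,0,0,0],[1,0,0,10,0,0,0]]]}}

```text
time_s: 2.7
tcp_pos: [0.4589, -0.1656, 0.0499]
ee_rot: [[-0.956, -0.293, 0.0], [-0.293, 0.956, -0.0], [-0.0, -0.0, -1.0]]
wrist_force: [0.1, 0.4, 0.1]
gripper_width: 0.001
gripper_force: 0.0
```

>>> {"op": "servo_tool", "data": {"commands": [[[1,0,0,1,0,0,0],[1,0,0,3,0,0,0],[1,0,0,4,0,0,0],[1,0,0,5,0,0,0],[1,0,0,5,0,0,0]]]}}

```text
time_s: 3.2
tcp_pos: [0.4588, -0.1656, 0.0448]
ee_rot: [[-0.956, -0.293, -0.0], [-0.293, 0.956, 0.0], [0.0, 0.0, -1.0]]
wrist_force: [0.3, 0.6, 0.2]
gripper_width: 0.0
gripper_force: 0.0
```

No contact force yet, so I'll look.

Run:
```python
from station import r
import cv2,numpy as np
a=r.capture("wrist")["pixels"][:,:,::-1];b=r.capture("side")["pixels"][:,:,::-1]
A=cv2.resize(a[150:360,170:380],(400,400));B=cv2.resize(b[150:270,290:410],(400,400),interpolation=cv2.INTER_CUBIC)
cv2.imwrite("pics/p2.png",np.hstack([A,B]))
s=r.sense();print(s["tcp_pos"],s["wrist_force"],s["moment"])
```

```text
[ 0.4588499  -0.1656578   0.04494428] [ 0.32808191  0.40003501 -0.88705397] [-0.00297356 -0.0378107   0.06951382]
```

View pics/p2.png

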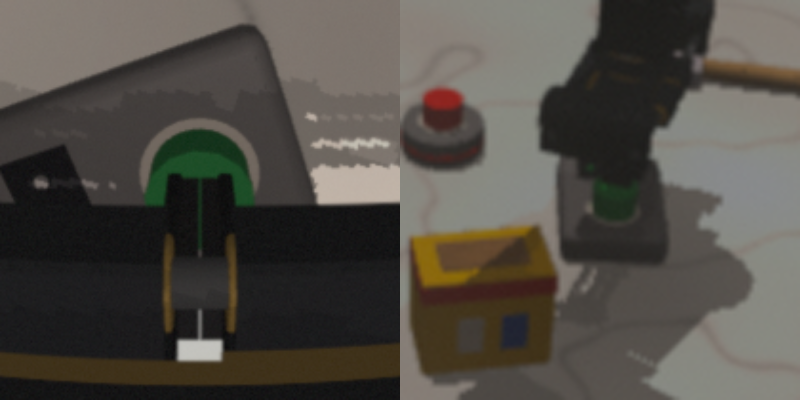

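The fingertips are right over the green button, which still stands proud, and there is no force. I'll keep going down gently.

>>> {"op": "servo_tool", "data": {"commands": [[[1,0,0,1,0,0,0],[1,0,0,2,0,0,0],[1,0,0,3,0,0,0],[1,0,0,4,0,0,0],[1,0,0,4,0,0,0]]]}}

```text
time_s: 3.8
tcp_pos: [0.4587, -0.1656, 0.0408]
ee_rot: [[-0.956, -0.293, -0.0], [-0.293, 0.956, 0.0], [0.0, 0.0, -1.0]]
wrist_force: [0.4, -0.4, -0.5]
gripper_width: 0.003
gripper_force: 0.0
```

Run:
```python
from station import r
import cv2,numpy as np
a=r.capture("wrist")["pixels"][:,:,::-1];b=r.capture("side")["pixels"][:,:,::-1];b0=cv2.imread("pics/side0.png");b1=cv2.imread("pics/s1.png")
f=lambda i:cv2.resize(i[180:230,325:385],(400,300),interpolation=cv2.INTER_CUBIC)
A=cv2.resize(a[200:275,225:325],(400,300),interpolation=cv2.INTER_CUBIC)
cv2.imwrite("pics/p3.png",np.vstack([np.hstack([f(b0),f(b1)]),np.hstack([f(b),A])]))
```

```text
(no output)
```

View pics/p3.png

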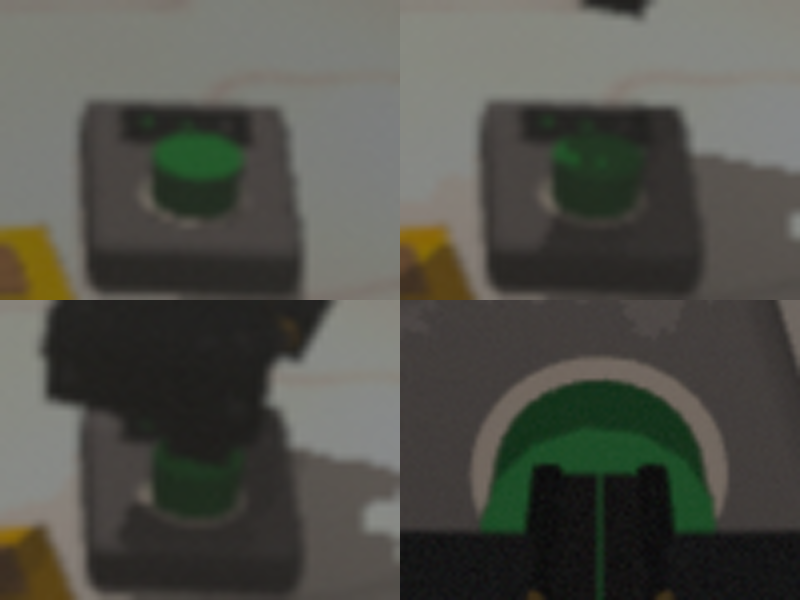

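Run:
```python
from h import *;import pickle
c=pickle.load(open("w1.pkl","rb"))
T=np.array([.4615,-.1671,.1132]);Rt=np.array([[-.956,-.294,0],[-.294,.956,0],[0,0,-1]])
for v in(241,243,245):
  for z in (.095,.1,.105,.11,.115,.12): print(v,"tool xyz mm",(Rt.T@(onplane(c,(275,v),z,True)-T)*1000).round(1))
print("cam",(Rt.T@(-np.array(c["R"]).T@c["t"]-T)*1000).round(1))
```

```text
241 tool xyz mm [ 3.   3.1 18.2]
241 tool xyz mm [ 5.1  3.1 13.2]
241 tool xyz mm [7.2 3.1 8.2]
241 tool xyz mm [9.3 3.1 3.2]
241 tool xyz mm [11.4  3.  -1.8]
241 tool xyz mm [13.5  3.  -6.8]
243 tool xyz mm [ 1.6  3.1 18.2]
243 tool xyz mm [ 3.8  3.1 13.2]
243 tool xyz mm [5.9 3.1 8.2]
243 tool xyz mm [8.1 3.  3.2]
243 tool xyz mm [10.2  3.  -1.8]
243 tool xyz mm [12.4  3.  -6.8]
245 tool xyz mm [ 0.3  3.1 18.2]
245 tool xyz mm [ 2.4  3.1 13.2]
245 tool xyz mm [4.6 3.1 8.2]
245 tool xyz mm [6.8 3.  3.2]
245 tool xyz mm [ 9.   3.  -1.8]
245 tool xyz mm [11.2  3.  -6.8]
cam [  82.4    2.1 -170.3]
```

The button is clearly still out, so its load is under 3 N and there is room to go further. Continuing in small steps while watching the force.

>>> {"op": "servo_tool", "data": {"commands": [[[1,0,0,1,0,0,0],[1,0,0,2,0,0,0],[1,0,0,3,0,0,0],[1,0,0,4,0,0,0],[1,0,0,4,0,0,0]]]}}

```text
time_s: 4.4
tcp_pos: [0.4589, -0.1657, 0.037]
ee_rot: [[-0.956, -0.294, 0.0], [-0.294, 0.956, -0.0], [0.0, -0.0, -1.0]]
wrist_force: [-1.0, 0.1, 2.4]
gripper_width: 0.003
gripper_force: 1.0
```

Contact is at TCP z ≈ 0.039, so the closed tips sit higher than nominal. About 11 mm more should press it right in.

>>> {"op": "servo_tool", "data": {"commands": [[[1,0,0,1.5,0,0,0],[1,0,0,3,0,0,0],[1,0,0,4.5,0,0,0],[1,0,0,6,0,0,0],[1,0,0,6,0,0,0]]]}}

```text
time_s: 4.9
tcp_pos: [0.4589, -0.1656, 0.0308]
ee_rot: [[-0.956, -0.293, -0.0], [-0.293, 0.956, -0.0], [0.0, 0.0, -1.0]]
wrist_force: [-0.7, 0.2, 1.9]
gripper_width: 0.006
gripper_force: 1.3
```

>>> {"op": "servo_tool", "data": {"commands": [[[1,0,0,1,0,0,0],[1,0,0,2,0,0,0],[1,0,0,3,0,0,0],[1,0,0,4,0,0,0],[1,0,0,4,0,0,0]]]}}

```text
time_s: 5.4
tcp_pos: [0.4589, -0.1657, 0.0268]
ee_rot: [[-0.956, -0.293, 0.0], [-0.293, 0.956, -0.0], [0.0, -0.0, -1.0]]
wrist_force: [-0.6, 0.4, 2.5]
gripper_width: 0.008
gripper_force: 1.3
```

>>> {"op": "servo_tool", "data": {"commands": [[[1,0,0,0.8,0,0,0],[1,0,0,1.6,0,0,0],[1,0,0,2.4,0,0,0],[1,0,0,2.4,0,0,0],[1,0,0,2.4,0,0,0]]]}}

```text
time_s: 5.9
tcp_pos: [0.4589, -0.1657, 0.0247]
ee_rot: [[-0.956, -0.293, 0.0], [-0.293, 0.956, -0.0], [-0.0, -0.0, -1.0]]
wrist_force: [-1.3, 0.4, 5.3]
gripper_width: 0.007
gripper_force: 2.4
```

Green is at its stop (5.3 N). Lifting off and moving to blue.

>>> {"op": "servo_tool", "data": {"commands": [[[1,0,0,-5,0,0,0],[1,0,0,-25,0,0,0],[1,0,0,-55,0,0,0],[1,0,0,-85,0,0,0],[1,0,0,-95,0,0,0]]]}}

```text
time_s: 6.4
tcp_pos: [0.4604, -0.1658, 0.1223]
ee_rot: [[-0.956, -0.294, 0.005], [-0.294, 0.956, -0.001], [-0.005, -0.002, -1.0]]
wrist_force: [1.1, 0.0, -0.4]
gripper_width: 0.004
gripper_force: 0.0
```

>>> {"op": "servo_tool", "data": {"commands": [[[1,-35,20,0,0,0,0],[1,-75,45,0,0,0,0],[1,-115,70,0,0,0,0],[1,-155,95,0,0,0,0],[1,-185,115,0,0,0,0]]]}}

```text
time_s: 6.9
tcp_pos: [0.603, 0.0007, 0.1184]
ee_rot: [[-0.956, -0.294, -0.001], [-0.294, 0.956, 0.0], [0.001, 0.0, -1.0]]
wrist_force: [0.5, -0.8, 1.1]
gripper_width: 0.006
gripper_force: 0.0
```

>>> {"op": "servo_tool", "data": {"commands": [[[1,-20,10,0,0,0,0],[1,-31,16,0,0,0,0],[1,-31,16,10,0,0,0],[1,-31,16,15,0,0,0],[1,-31,16,15,0,0,0]]]}}

```text
time_s: 7.4
tcp_pos: [0.6248, 0.0217, 0.1028]
ee_rot: [[-0.956, -0.292, -0.004], [-0.292, 0.956, -0.001], [0.004, 0.001, -1.0]]
wrist_force: [0.4, -0.4, -0.2]
gripper_width: 0.008
gripper_force: 0.0
```

Run:
```python
from station import r
import cv2,pickle,numpy as np
c=r.capture("wrist");pickle.dump(c,open("w2.pkl","wb"))
b=r.capture("side")["pixels"]
s=r.sense();print(s["time_s"],s["tcp_pos"],s["wrist_force"])
B=cv2.resize(b[180:230,325:385],(360,300),interpolation=cv2.INTER_CUBIC)
A=cv2.resize(c["pixels"],(400,300))
cv2.imwrite("pics/p4.png",np.hstack([A,B])[:,:,::-1])
```

```text
7.5 [0.62605263 0.0219252  0.10438314] [-1.01182273 -0.43498996 -0.8921524 ]
```

View pics/p4.png

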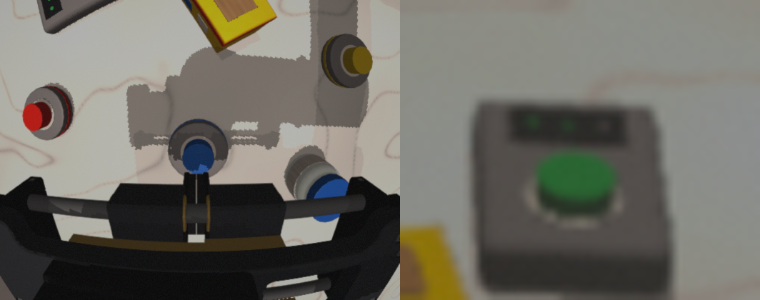

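Green is now visibly in. The blue top is at about (277,218) in the wrist image, just ahead of the fingertips. Pressing blue.

>>> {"op": "servo_tool", "data": {"commands": [[[1,1,2,20,0,0,0],[1,1,2,40,0,0,0],[1,1,2,53,0,0,0],[1,1,2,60,0,0,0],[1,1,2,63,0,0,0]]]}}

```text
time_s: 8.0
tcp_pos: [0.6252, 0.0243, 0.0412]
ee_rot: [[-0.956, -0.293, -0.0], [-0.293, 0.956, -0.0], [0.0, -0.0, -1.0]]
wrist_force: [0.4, -0.4, -0.5]
gripper_width: 0.006
gripper_force: 0.0
```

>>> {"op": "servo_tool", "data": {"commands": [[[1,0,0,1.5,0,0,0],[1,0,0,3,0,0,0],[1,0,0,4.5,0,0,0],[1,0,0,6,0,0,0],[1,0,0,6,0,0,0]]]}}

```text
time_s: 8.5
tcp_pos: [0.6259, 0.0247, 0.0362]
ee_rot: [[-0.956, -0.294, 0.001], [-0.294, 0.956, 0.0], [-0.001, -0.0, -1.0]]
wrist_force: [1.1, 0.4, 2.1]
gripper_width: 0.006
gripper_force: 1.3
```

>>> {"op": "servo_tool", "data": {"commands": [[[1,0,0,1.5,0,0,0],[1,0,0,3,0,0,0],[1,0,0,4.5,0,0,0],[1,0,0,6,0,0,0],[1,0,0,6,0,0,0]]]}}

```text
time_s: 9.0
tcp_pos: [0.6259, 0.0247, 0.0295]
ee_rot: [[-0.956, -0.294, 0.001], [-0.294, 0.956, 0.0], [-0.001, -0.0, -1.0]]
wrist_force: [1.2, 0.6, 1.6]
gripper_width: 0.003
gripper_force: 1.3
```

>>> {"op": "servo_tool", "data": {"commands": [[[1,0,0,1.2,0,0,0],[1,0,0,2.4,0,0,0],[1,0,0,3.6,0,0,0],[1,0,0,4.8,0,0,0],[1,0,0,4.8,0,0,0]]]}}

```text
time_s: 9.5
tcp_pos: [0.6259, 0.0247, 0.0251]
ee_rot: [[-0.956, -0.294, 0.001], [-0.294, 0.956, 0.0], [-0.001, -0.0, -1.0]]
wrist_force: [2.0, -0.1, 4.7]
gripper_width: 0.005
gripper_force: 2.2
```

Blue is at its stop (4.7 N). On to yellow.

>>> {"op": "servo_tool", "data": {"commands": [[[1,0,0,-5,0,0,0],[1,0,0,-25,0,0,0],[1,0,0,-55,0,0,0],[1,0,0,-85,0,0,0],[1,0,0,-95,0,0,0]]]}}

```text
time_s: 10.0
tcp_pos: [0.6254, 0.0246, 0.1221]
ee_rot: [[-0.956, -0.293, 0.001], [-0.293, 0.956, 0.0], [-0.002, 0.0, -1.0]]
wrist_force: [-0.1, 0.2, 0.5]
gripper_width: 0.009
gripper_force: 0.0
```

>>> {"op": "servo_tool", "data": {"commands": [[[1,20,33,0,0,0,0],[1,43,70,0,0,0,0],[1,66,107,0,0,0,0],[1,89,144,0,0,0,0],[1,106,170,0,0,0,0]]]}}

```text
time_s: 10.5
tcp_pos: [0.4704, 0.156, 0.1183]
ee_rot: [[-0.956, -0.293, -0.005], [-0.293, 0.956, -0.002], [0.005, -0.001, -1.0]]
wrist_force: [0.9, 1.3, 0.8]
gripper_width: 0.007
gripper_force: 0.0
```

>>> {"op": "servo_tool", "data": {"commands": [[[1,8,12,0,0,0,0],[1,12,19,0,0,0,0],[1,12,19,10,0,0,0],[1,12,19,15,0,0,0],[1,12,19,15,0,0,0]]]}}

```text
time_s: 11.0
tcp_pos: [0.4569, 0.1695, 0.1031]
ee_rot: [[-0.956, -0.292, -0.003], [-0.292, 0.956, -0.002], [0.003, -0.001, -1.0]]
wrist_force: [-0.5, 0.3, 0.1]
gripper_width: 0.012
gripper_force: 0.0
```

Run:
```python
from station import r
import cv2,pickle,numpy as np
c=r.capture("wrist")
b=r.capture("side")["pixels"]
s=r.sense();print(s["time_s"],s["tcp_pos"],s["wrist_force"])
B=cv2.resize(b[180:240,220:292],(360,300),interpolation=cv2.INTER_CUBIC)
A=cv2.resize(c["pixels"],(400,300))
cv2.imwrite("pics/p5.png",np.hstack([A,B])[:,:,::-1])
```

```text
11.1 [0.45749987 0.16994309 0.10414694] [-0.74436884 -0.10766345  0.3703093 ]
```

View pics/p5.png

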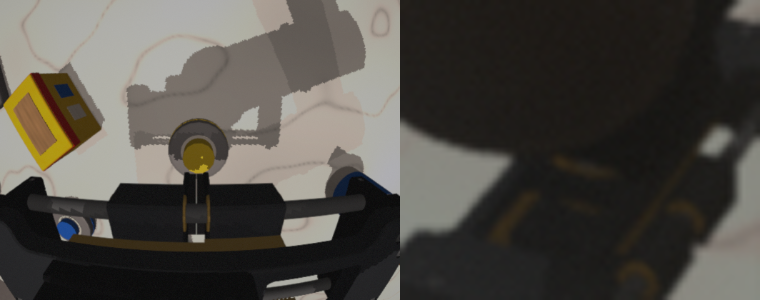

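The yellow top is at (198,155) in the half-size wrist view, centred just like blue was. In the side view the arm hides the blue button. Same press.

>>> {"op": "servo_tool", "data": {"commands": [[[1,1,2,20,0,0,0],[1,1,2,40,0,0,0],[1,1,2,53,0,0,0],[1,1,2,60,0,0,0],[1,1,2,63,0,0,0]]]}}

```text
time_s: 11.6
tcp_pos: [0.4557, 0.1719, 0.0412]
ee_rot: [[-0.956, -0.293, -0.001], [-0.293, 0.956, -0.001], [0.001, -0.0, -1.0]]
wrist_force: [-1.0, 0.5, 0.2]
gripper_width: 0.008
gripper_force: 0.0
```

>>> {"op": "servo_tool", "data": {"commands": [[[1,0,0,1.5,0,0,0],[1,0,0,3,0,0,0],[1,0,0,4.5,0,0,0],[1,0,0,6,0,0,0],[1,0,0,6,0,0,0]]]}}

```text
time_s: 12.1
tcp_pos: [0.456, 0.1725, 0.0362]
ee_rot: [[-0.956, -0.294, 0.001], [-0.294, 0.956, 0.001], [-0.001, 0.0, -1.0]]
wrist_force: [-0.2, -1.7, 2.5]
gripper_width: 0.005
gripper_force: 1.3
```

>>> {"op": "servo_tool", "data": {"commands": [[[1,0,0,1.5,0,0,0],[1,0,0,3,0,0,0],[1,0,0,4.5,0,0,0],[1,0,0,6,0,0,0],[1,0,0,6,0,0,0]]]}}

```text
time_s: 12.6
tcp_pos: [0.456, 0.1725, 0.0297]
ee_rot: [[-0.956, -0.294, 0.001], [-0.294, 0.956, 0.0], [-0.001, 0.0, -1.0]]
wrist_force: [1.7, 0.4, 3.5]
gripper_width: 0.006
gripper_force: 1.3
```

>>> {"op": "servo_tool", "data": {"commands": [[[1,0,0,1.2,0,0,0],[1,0,0,2.4,0,0,0],[1,0,0,3.6,0,0,0],[1,0,0,4.8,0,0,0],[1,0,0,4.8,0,0,0]]]}}

```text
time_s: 13.1
tcp_pos: [0.4559, 0.1725, 0.0251]
ee_rot: [[-0.956, -0.294, 0.001], [-0.294, 0.956, 0.0], [-0.001, 0.0, -1.0]]
wrist_force: [1.7, -0.2, 4.1]
gripper_width: 0.009
gripper_force: 2.2
```

Yellow is at its stop. Lifting well clear and checking.

>>> {"op": "servo_tool", "data": {"commands": [[[1,0,0,-5,0,0,0],[1,0,0,-25,0,0,0],[1,0,0,-60,0,0,0],[1,0,0,-100,0,0,0],[1,0,0,-140,0,0,0]]]}}

```text
time_s: 13.6
tcp_pos: [0.4534, 0.1711, 0.1653]
ee_rot: [[-0.956, -0.293, -0.005], [-0.293, 0.956, -0.002], [0.005, -0.001, -1.0]]
wrist_force: [0.4, 0.7, -0.4]
gripper_width: 0.004
gripper_force: 0.0
```

>>> {"op": "servo_tool", "data": {"commands": [[[1,0,0,-45,0,0,0],[1,0,0,-90,0,0,0],[1,10,-35,-110,0,0,0],[1,20,-70,-110,0,0,0],[1,30,-100,-110,0,0,0]]]}}

```text
time_s: 14.1
tcp_pos: [0.4544, 0.0664, 0.2748]
ee_rot: [[-0.956, -0.294, -0.003], [-0.294, 0.956, 0.0], [0.002, 0.001, -1.0]]
wrist_force: [0.8, 0.3, -0.8]
gripper_width: 0.002
gripper_force: 0.0
```

>>> {"op": "servo_tool", "data": {"commands": [[[1,0,0,0,0,0,0],[1,0,0,0,0,0,0],[1,0,0,0,0,0,0],[1,0,0,0,0,0,0],[1,0,0,0,0,0,0]]]}}

```text
time_s: 14.6
tcp_pos: [0.4561, 0.0685, 0.2747]
ee_rot: [[-0.956, -0.295, -0.001], [-0.295, 0.956, -0.0], [0.001, 0.0, -1.0]]
wrist_force: [0.3, 0.5, 0.4]
gripper_width: 0.007
gripper_force: 0.0
```

Run:
```python
from station import r
import cv2,numpy as np
a=r.capture("wrist")["pixels"];b=r.capture("side")["pixels"]
cv2.imwrite("pics/p6.png",np.hstack([cv2.resize(a,(320,240)),cv2.resize(b[130:370,120:440],(480,360))[:240]] if 0 else [cv2.resize(a,(400,300)),cv2.resize(b[150:330,200:440],(400,300))])[:,:,::-1])
```

```text
(no output)
```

View pics/p6.png

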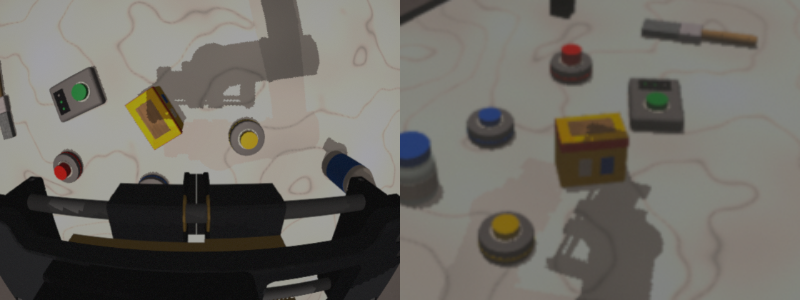

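The side view shows the green, blue and yellow buttons low and the red one still standing tall. Everything is in place and the arm is clear.

```bash
python3 -c "
from station import r
print(r.finish_job())"
```

```text
the job is handed in; nothing more can be done
None
```

I pressed the green, blue and yellow buttons fully in, in that order, left red and everything else untouched, and handed the job in with the arm clear; the hand-in returned no verdict.

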